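# Seat the sprung cradle and hold the bottle down in it

## Robot

A 6-joint arm with a two-finger parallel gripper is mounted at the origin on a cart in front of the work surface, level with it; the furniture and walls round the work are solid. World frame = base frame: x ahead of the robot, y to its left, z up, the work surface at z = 0. Lengths are in m, angles in rad, forces in N, time in s.
With the tool pointing down it reaches from about 0.35 to 0.775 m from the base axis. Payload 7.3 kg.
Tool frame: the origin (TCP) lies on the centre line of the jaws, within the pads' length; the fingertips stand 11 mm ahead of it and the grasp point (between the pads) lies 8 mm behind it; y points along the fingers, z is the direction in which the jaws open and shut, and the axes are right-handed (so a half turn about y gives the same grasp; the last joint's range is limited). The gripper opens to 92 mm and grips with 3 to 60 N. Pads are 19 mm wide; open, the fingers measure 130 mm over their backs; the gripper's body (75 mm by 190 mm) begins 47 mm behind the grasp point.
Start: joints at [-1.33, 0.342, 1.524, -0, 1.275, -0.146], TCP at [0.198, -0.486, 0.238] pointing down, gripper open.
Joint ranges: [-2.53, 2.53], [-0.77, 2.02], [0.04, 2.7], [-1, 4.14], [0.28, 2.66], [-3.11, 3.11]. Speed limits (rad/s): [2.57, 2.57, 3.14, 3.14, 3.14, 3.14].

## Interface

Orientations are given as [roll, pitch, yaw] about the fixed x, y, z axes, in that order (R = Rz(yaw) Ry(pitch) Rx(roll)).
In Python, from cell import robot, cams gives the robot as it stands.
- The arm moves only by the tool apply_moves, never from a script. Its argument "plan" is a list of rows, each a list of 7 numbers: the shift along the tool's x, y, z in m, then the turn, a rotation vector about the tool's x, y, z in degrees, then the gripper command: -1 is fully open, 1 is shut, values between are in proportion. A call has exactly 5 rows; each row is the pose to reach, as a shift and turn from the pose commanded when the call began, along the tool's axes at that moment; what a row does not reach only later rows make up. A row lasts 1/8 s, in which the tool goes at most 62.5 mm and 10.7 degrees, less where a joint would pass 70% of its speed; a pose out of reach is approached as far as the arm can. A call with a gripper value outside its range is refused whole. The fingers move at their own pace and stop on an object; "squeeze" is the grip in N (left out, the last holds). Time passes only in rows, so rows that repeat a pose let the fingers close, or fill a call up. It gives the time, the measured TCP pose, the force and the opening at its end, in the units of the state.
- robot.observe(): the state, without advancing time (a new reading comes with each control period).
- cams.read_camera(name): name is "scene" or "top"; returns the picture (480x640x3 uint8, blue, green, red); there is no depth.
- cams.calibration(name): a dict with "fx", "fy", "cx", "cy" (pixels), "extrinsics" (4x4, takes a point from world to camera coordinates). Camera axes: x right, y up, looking along -z (the intrinsics and any distortion apply to the point x, -y, -z); pixel columns grow to the right and rows downward; lengths in m; the calibration is good to about 2 mm. A picture is of the moment at which its call begins. calibration takes no time and is no camera call.
- robot.hand_in(): hands the job in, once; it reports no verdict.
The state is a dict: "time": time; "qpos": joint angles; "qvel": joint speeds; "joint_efforts": joint torques, N m; "tool_pos": TCP position; "tool_rot": TCP orientation; "contact_force": force on the tool from outside, world axes, zero at the start; "torque": the same for the moment, N m; "opening": finger opening in m.
Only numpy, scipy, OpenCV 4.12 (cv2) and the standard library are available. Lean on these libraries where they do the work, as an engineer would, in place of code of your own. Each camera call takes 0.05 s, during which the arm holds its last target. There are 200 camera calls.

## Task

Get the little stoppered metal bottle that stands next to the sprung cradle block ready for engraving: first seat the cradle block flat and square at the bottom of the pocket in the fixture plate and let go of it. Then stand the bottle in the cradle's ring, press it down until the ring is against its stop on the block, and finish still gripping the bottle and keeping it pressed down upright. Leave the glass vial standing where it is.

Things in the scene. Friction and masses are not known exactly. Their poses are not given: they have to be found in the camera images.
- fixture: fixed dark steel plate, 116 x 100 x 20 mm, screw heads at its corners, with a rectangular pocket in its middle, open at the top; origin at the centre of its underside on the worktop, x along its 116 mm side, z up. Its place varies; it is turned up to about 20 degrees.
- pocket (a point): centre of the pocket's floor, 10 mm above the worktop and 10 mm below the plate's top. The pocket is 73 x 59 mm (long side along the plate's x), with a 3 mm chamfer round its mouth; axes as the fixture.
- cradle: loose plain aluminium block, 70 x 56 x 34 mm, about 0.4 kg, with the sprung ring standing over its middle; it fits the pocket either way round (half a turn) with 1.5 mm to spare on each side and then stands 24 mm proud of the plate, so that it can be held by its two long flat sides (56 mm apart, along y) beside the ring. Origin at the centre of its underside, x along its 70 mm side, z up. The ring, 49 mm wide at the widest, reaches 65 mm above the underside when up.
- cradle_center (a point): centre of the aluminium block, 17 mm above its underside; axes as the block.
- ring_seat (a point): centre of the floor inside the steel ring: the bottle's foot stands here. 53 mm above the block's underside when the ring is up. The ring is a shallow round cup, bore 36 mm, its rim flared to about 43 mm across and 12 mm above this floor; it moves straight down with the bottle.
- ring (a joint): how far the ring is pressed down, in m: 0 up, 0.015 against its stop (the ring's underside meets the block's top). The spring resists with about 4.5 N at the start and 11 N at the stop and pushes back up when let go; the bottle's weight alone does not press it down.
- bottle: loose round metal bottle with a stopper, 33 mm across the body, 88 mm high, about 0.14 kg, standing upright on the open worktop near the cradle block (a similar bottle far back in the corner of the worktop belongs to the room and is fixed); origin at the centre of its underside, z up. Grip it by the straight body, at 20 to 47 mm above its underside; the ring covers the lowest 12 mm.
- bottle_center (a point): point on the bottle's axis 37 mm above its underside; axes as the bottle. A fixed low dark box stands at the left front edge of the worktop, between these things and the robot: when the bottle or the block stands close behind it, keep the fingers to the left and right (world y).
- vial: small glass vial with a cork, 24 mm across, 54 mm high, standing behind the work; not to be moved. Origin at the centre of its underside, z up.
Not all that is in view belongs to the job. What is shaped like the bottle but green is not meant.

How it is judged:
On the way, in this order (a step that is already met when the one before it is completed fails the run):
1. the cradle block is seated flat and square on the floor of the pocket and let go, with the ring up (horizontal distance between cradle and pocket below 0.004 m and z of cradle in the frame of pocket below 0.0025 m and angle between cradle's own z axis and vertical below 0.05 rad and angle between the x axis of cradle and the x axis of fixture, either way round below 0.09 rad and contact force between the fingers and cradle below 0.2 N and value of joint ring below 0.004 m), for 0.2 s.
2. the gripped bottle stands in the ring and has pressed it down to its stop (horizontal distance between bottle_center and ring_seat below 0.006 m and z of bottle_center in the frame of ring_seat between 0.03 and 0.041 m and angle between bottle's own z axis and vertical below 0.12 rad and value of joint ring above 0.0125 m and contact force between the fingers and bottle above 3 N and contact force between bottle and ring above 5 N), for 0.2 s.
At the end, for the whole second after the job is handed in: Block seated: centre within 4 mm, floor 2.5 mm, tilt 0.05, square 0.09 rad. Bottle in the ring: centre within 6 mm, floor 4 mm, tilt under 0.12 rad; gripped (over 3 N, fingers not on the ring), pushing the ring with over 5 N and keeping it at least 12.5 of 15 mm down (all of step 2 and horizontal distance between cradle and pocket below 0.004 m and z of cradle in the frame of pocket below 0.0025 m and angle between cradle's own z axis and vertical below 0.05 rad and angle between the x axis of cradle and the x axis of fixture, either way round below 0.09 rad and contact force between the fingers and ring below 1 N); the arm keeps its last pose, push and grip.
It fails at once if the glass vial is moved more than 2 cm or tipped over (distance of vial from where it was at the start of the episode above 0.02 m or angle between vial's own z axis and vertical above 0.4 rad).
It also fails if it takes over 58 s, if anything falls off the work surface, if the arm or the gripper's body presses on something with over 40 N, if the wrist force passes 120 N, or if a joint passes its speed limit or range.

## Working session

There is one attempt and no reset: what is moved stays moved. The work goes in short steps, Python scripts to look and compute and a tool call to move; the robot and the scene stay as the last step left them, time stands still between calls to the robot, and variables do not carry over. Pictures are saved under pics/ and viewed, about 8 in all and at most 12, crops included, and the job is handed in when it is done.

Besides the shell and the picture viewer there is one more tool, called after ">>>" in YAML: its name, and indented under it one key for each argument. apply_moves: Moves the arm, as the interface text tells. Its arguments: {"type":"object","properties":{"plan":{"type":"array","items":{"type":"array","items":{"type":"number"}}},"squeeze":{"type":"number"}},"required":["plan"]}

```bash
mkdir -p pics; ls; cat > h.py <<'E'
import numpy as np, cv2
from cell import robot, cams
def ray(c,u,v):
    k=cams.calibration(c); E=np.array(k["extrinsics"]); R=E[:3,:3]; t=E[:3,3]
    d=np.array([(u-k["cx"])/k["fx"],-(v-k["cy"])/k["fy"],-1.0])
    return -R.T@t, R.T@d
def onz(c,u,v,z):
    o,d=ray(c,u,v); return o+d*(z-o[2])/d[2]
def proj(c,p):
    k=cams.calibration(c); E=np.array(k["extrinsics"]); q=E[:3,:3]@np.array(p)+E[:3,3]
    return k["cx"]+k["fx"]*q[0]/-q[2], k["cy"]-k["fy"]*q[1]/-q[2]
E
python3 - <<'E'
from h import *
print(robot.observe())
for n in("scene","top"):
    k=cams.calibration(n); print({a:(b if a!="extrinsics" else np.round(b,4).tolist()) for a,b in k.items()}); print(onz(n,320,240,0), ray(n,0,0)[0])
    cv2.imwrite(f"pics/{n}0.png",cams.read_camera(n))
E
```

```text
pics
{'time': 0.0, 'qpos': array([-1.33000020e+00,  3.42740555e-01,  1.52502738e+00, -2.50960321e-05,
        1.27542897e+00, -1.45979582e-01]), 'qvel': array([ 0.0013341 , -0.00199212, -0.00016833, -0.00050514,  0.00162417,
       -0.00077454]), 'joint_efforts': array([ 1.23516391e-03, -4.31244707e+01, -2.44215649e+01,  7.17649539e-02,
        5.59275644e-02, -1.46168359e-04]), 'tool_pos': array([ 0.19795813, -0.48581061,  0.2370321 ]), 'tool_rot': array([-1.57238700e+00,  2.09613710e-04, -2.75480979e+00]), 'contact_force': array([ 0.38685652, -0.80683756, -0.0065882 ]), 'torque': array([ 0.05728016, -0.0099733 ,  0.00735575]), 'opening': 0.0918149864294804}
{'fx': 547.3697520935588, 'fy': 547.3697520935588, 'cx': 316.9835809347055, 'cy': 235.04266021901122, 'extrinsics': [[-0.4829, -0.8757, -0.0042, 0.4487], [0.4787, -0.268, 0.8361, -0.2919], [-0.7333, 0.4017, 0.5486, -0.5568], [0.0, 0.0, 0.0, 1.0]]}
[0.66821486 0.13768464 0.        ] [-0.05190743  0.53836918  0.55145828]
{'fx': 574.0351329498687, 'fy': 574.0351329498687, 'cx': 319.5490759383877, 'cy': 241.08450552496333, 'extrinsics': [[-0.0033, -0.9999, -0.0096, 0.2052], [0.9993, -0.0037, 0.0368, -0.5876], [-0.0368, -0.0095, 0.9993, -0.8907], [0.0, 0.0, 0.0, 1.0]]}
[0.59050085 0.20249557 0.        ] [0.55512337 0.19455611 0.9136755 ]
```

View pics/top0.png

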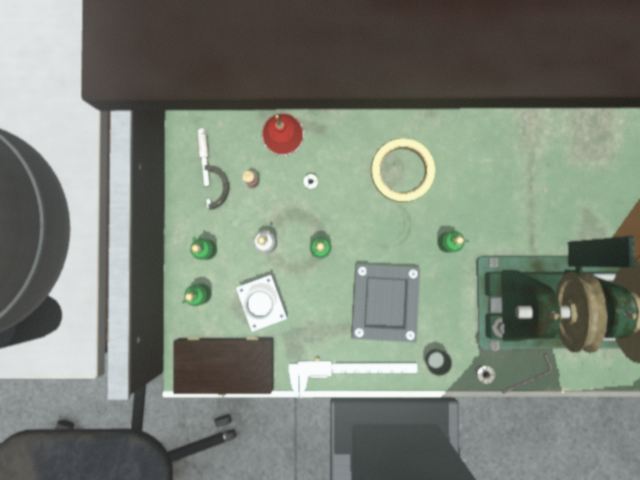

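View pics/scene0.png

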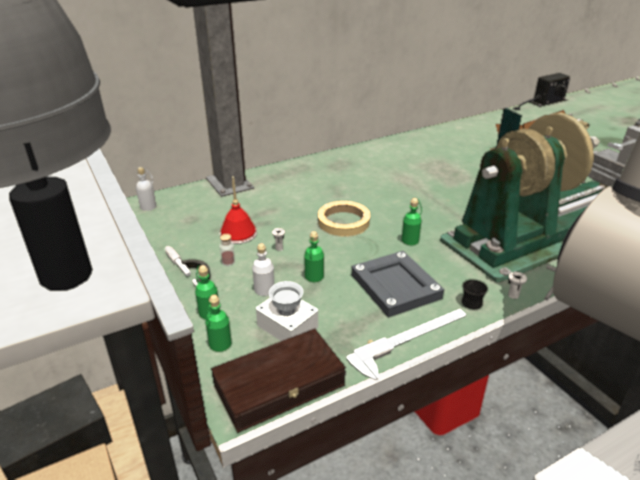

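Top view: candidates are the silver bottle at (265,238), green lookalikes at (202,247), (196,294), (320,245) and (452,240), and a fixed silver bottle in the scene view's back corner (145,188). The silver one next to the cradle block (262,302) fits. The fixture is at (386,301), the vial at (250,178) and the low box at (223,365). I'll confirm this in an enlarged crop and measure.

```bash
cat > meas.py <<'E'
from h import *
im=cv2.imread("pics/top0.png"); 
def rect(mask,roi,z,name):
    x0,y0,x1,y1=roi; m=np.zeros_like(mask); m[y0:y1,x0:x1]=mask[y0:y1,x0:x1]
    m=cv2.morphologyEx(m,cv2.MORPH_CLOSE,np.ones((5,5)));m=cv2.morphologyEx(m,cv2.MORPH_OPEN,np.ones((5,5)))
    c=max(cv2.findContours(m,0,2)[0],key=cv2.contourArea)
    h=cv2.convexHull(c)[:,0]
    W=np.array([onz("top",u,v,z)[:2] for u,v in h])
    (cx,cy),(w,hh),a=cv2.minAreaRect((W*1000).astype(np.float32))
    if w<hh: w,hh=hh,w; a+=90
    a=(a+90)%180-90
    print(name,"centre mm",cx,cy,"size",w,hh,"long axis deg",a); return c
hsv=cv2.cvtColor(im,cv2.COLOR_BGR2HSV)
H,S,V=cv2.split(hsv)
vis=im.copy()
alu=((S<40)&(V>150)).astype(np.uint8)*255
dark=((V<135)&(S<70)).astype(np.uint8)*255
c1=rect(alu,(228,262,295,336),0.034,"cradle")
c2=rect(dark,(340,250,432,350),0.020,"fixture")
cv2.drawContours(vis,[c1,c2],-1,(0,0,255),1)
print(hsv[302,386],hsv[270,390],hsv[285,262],hsv[350,320])
cr=vis[160:350,170:440]; cv2.imwrite("pics/crop0.png",cv2.resize(cr,None,fx=2.9,fy=2.9,interpolation=cv2.INTER_CUBIC))
s=cv2.imread("pics/scene0.png")[220:360,180:340]
cv2.imwrite("pics/crop1.png",cv2.resize(s,None,fx=4,fy=4,interpolation=cv2.INTER_CUBIC))
E
python3 meas.py
```

```text
cradle centre mm 500.13946533203125 292.8827819824219 size 111.41908264160156 101.28153228759766 long axis deg -0.0953521728515625
fixture centre mm 457.67474365234375 97.50062561035156 size 55.72294998168945 12.322046279907227 long axis deg 89.87446594238281
[ 93  18 144] [ 87  18 145] [ 45   7 227] [ 57  35 198]
```

View pics/crop0.png

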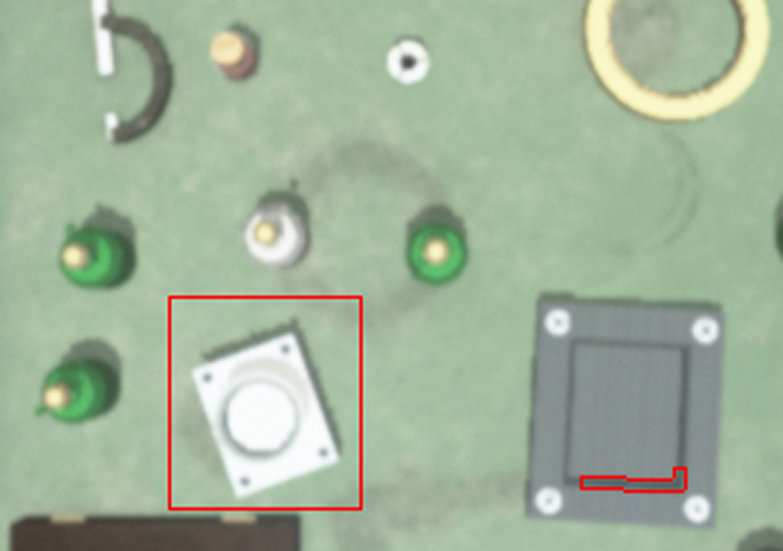

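View pics/crop1.png

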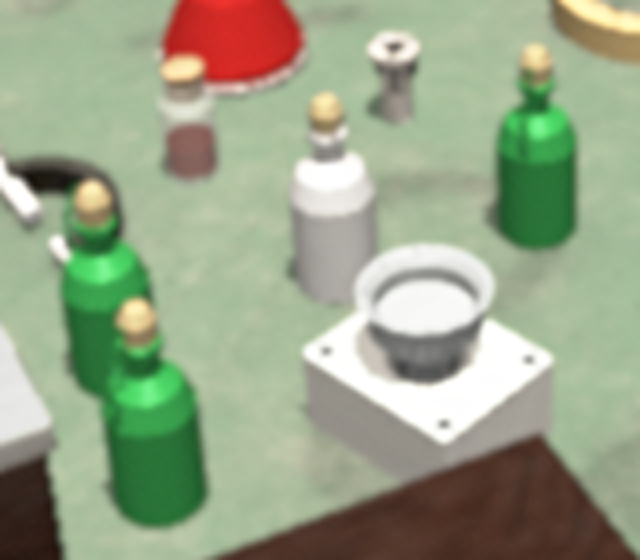

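Confirmed: silver bottle beside the block with a steel ring; vial behind with pink contents. Refining the masks and computing clearances.

```bash
cat > meas2.py <<'E'
from h import *
im=cv2.imread("pics/top0.png"); hsv=cv2.cvtColor(im,cv2.COLOR_BGR2HSV); H,S,V=[a.astype(int) for a in cv2.split(hsv)]
def blobs(mask,roi,amin=8):
    x0,y0,x1,y1=roi; m=np.zeros(mask.shape,np.uint8); m[y0:y1,x0:x1]=mask[y0:y1,x0:x1]
    n,l,s,c=cv2.connectedComponentsWithStats(m); return [(c[i],s[i,4],l==i) for i in range(1,n) if s[i,4]>=amin]
def rect(m,z,name):
    c=max(cv2.findContours(m.astype(np.uint8),0,1)[0],key=cv2.contourArea)
    W=np.array([onz("top",u,v,z)[:2] for u,v in cv2.convexHull(c)[:,0]])
    (cx,cy),(w,h),a=cv2.minAreaRect((W*1000).astype(np.float32))
    if w<h: w,h=h,w; a+=90
    print(name,np.round([cx,cy,w,h,(a+90)%180-90],1))
b=max(blobs((S<30)&(V>205),(228,262,295,336)),key=lambda t:t[1]); rect(b[2],.034,"cradle")
f=max(blobs((H>72)&(S<60)&(V<165)|((V>200)&(S<30)),(340,250,430,350)),key=lambda t:t[1]); rect(f[2],.020,"fixture")
scr=[b for b in blobs((V>185)&(S<28),(345,255,428,345),6)]
P=[onz("top",*b[0],.022)[:2]*1000 for b in scr]; print("screws",[np.round(p,1) for p in P],np.mean(P,0))
scs=cv2.imread("pics/scene0.png")
for nm,c in {"silver":(265,235),"gA":(202,244),"gB":(195,295),"gC":(320,243),"vial":(250,177)}.items():
    x,y=c; t=[b for b in blobs((H>10)&(H<28)&(S>55)&(V>120),(x-18,y-18,x+18,y+18),4)]
    for b in t: print(nm,"stopper px",np.round(b[0],1),b[1],"xy@z84",np.round(onz("top",*b[0],.051 if nm=="vial" else .084)*1000,1))
# bottle body silhouette (silver)
for b in blobs((S<30)&(V>170),(245,220,285,258),40):
    ys,xs=np.where(b[2]); print("silver blob",b[1],xs.min(),xs.max(),ys.min(),ys.max(), np.round(onz("top",*b[0],.06)*1000,1))
# box
bx=max(blobs(V<90,(170,333,285,397)),key=lambda t:t[1]); rect(bx[2],.04,"box")
for u,v in((250,333),(290,323)): pass
E
python3 meas2.py
```

```text
cradle [493.1 293.5  73.8  58.5  20.3]
fixture [492.4 101.1 115.   99.4  -3.4]
screws [array([541.6, 137.4]), array([537.2,  58.6]), array([447. , 142.7]), array([442.5,  63.9])] [492.05755866 100.66751172]
silver stopper px [261.1 239.7] 27 xy@z84 [587.9 287.1  84. ]
gA stopper px [195.5 247.4] 34 xy@z84 [577.1 382.2  84. ]
gB stopper px [189.1 296.2] 36 xy@z84 [506.8 391.1  84. ]
gC stopper px [319.5 245.4] 19 xy@z84 [579.4 202.5  84. ]
vial stopper px [248.8 177.1] 116 xy@z84 [684.2 309.3  51. ]
vial stopper px [252.4 185.4] 5 xy@z84 [671.5 303.9  51. ]
silver blob 287 253 273 232 253 [584.6 286.3  60. ]
box [400.2 349.8 148.8  81.1  90. ]
```

```bash
cat > go.py <<'E'
import sys
from h import *
from scipy.spatial.transform import Rotation as Ro
# usage: go.py x y z yawdeg [; ...]  (mm, deg) -> shift and turn in tool axes
s=robot.observe(); p=s["tool_pos"]*1000; R=Ro.from_euler("xyz",s["tool_rot"]).as_matrix()
print("t",round(s["time"],2),"tcp",p.round(1),"rpy",np.degrees(s["tool_rot"]).round(2),"F",s["contact_force"].round(1),"open",round(s["opening"]*1000,1))
for w in " ".join(sys.argv[1:]).split("/"):
    v=[float(a) for a in w.split()]
    if len(v)<4: continue
    T=Ro.from_euler("xyz",[-90,0,v[3]],degrees=True).as_matrix()
    print(v,(R.T@(np.array(v[:3])-p)).round(1),np.degrees(Ro.from_matrix(R.T@T).as_rotvec()).round(2))
E
python3 go.py "200 -486 340 -157.8 / 300 -420 350 -157.8 / 400 -250 350 -157.8 / 500 -50 350 -159.7 / 500 200 300 -159.7 / 485.5 290.5 200 -159.7"
python3 -c "
from h import *
print(onz('top',578,275,.1),onz('top',578,275,.2)); 
for z in(.1,.15,.2,.25): print(z,onz('scene',567,113,z))"
```

```text
t 0.1 tcp [ 198.  -485.9  237.1] rpy [-9.0070e+01  1.0000e-02 -1.5784e+02] F [ 0.2  0.2 -0.2] open 91.8
[200.0, -486.0, 340.0, -157.8] [  -1.8 -102.9    0.7] [ 0.07 -0.04 -0.01]
[300.0, -420.0, 350.0, -157.8] [-119.4 -112.8  -22.7] [ 0.07 -0.04 -0.01]
[400.0, -250.0, 350.0, -157.8] [-276.1 -112.6 -142.4] [ 0.07 -0.04 -0.01]
[500.0, -50.0, 350.0, -159.7] [-444.1 -112.4 -289.9] [ 0.07  1.86 -0.01]
[500.0, 200.0, 300.0, -159.7] [-538.4  -62.1 -521.4] [ 0.07  1.86 -0.01]
[485.5, 290.5, 200.0, -159.7] [-559.1   38.  -610.5] [ 0.07  1.86 -0.01]
[ 0.53593014 -0.16182752  0.1       ] [ 0.53828897 -0.11802829  0.2       ]
0.1 [ 0.71618006 -0.52978483  0.1       ]
0.15 [ 0.63111268 -0.41148441  0.15      ]
0.2 [ 0.54604529 -0.293184    0.2       ]
0.25 [ 0.46097791 -0.17488359  0.25      ]
```

>>> apply_moves:
  plan:
    - [0,-0.06,0,0,0,0,-1]
    - [-0.02,-0.112,-0.005,0,0,0,-1]
    - [-0.07,-0.112,-0.015,0,0,0,-1]
    - [-0.119,-0.112,-0.023,0,0,0,-1]
    - [-0.165,-0.112,-0.06,0,0,0,-1]

```text
time: 0.72
tool_pos: [0.3295, -0.3678, 0.3488]
tool_rot: [-1.572, -0.0, -2.755]
contact_force: [0.8, -0.7, 0.6]
opening: 0.0916
```

>>> apply_moves:
  plan:
    - [-0.047,0,-0.036,0,0,0,-1]
    - [-0.095,0,-0.072,0,0,0,-1]
    - [-0.144,0,-0.111,0,1.9,0,-1]
    - [-0.191,0,-0.151,0,1.9,0,-1]
    - [-0.238,0,-0.191,0,1.9,0,-1]

```text
time: 1.35
tool_pos: [0.4771, -0.0998, 0.3495]
tool_rot: [-1.571, -0.0, -2.788]
contact_force: [0.3, -0.5, -0.3]
opening: 0.0919
```

```bash
python3 go.py "500 -50 350 -159.7 / 500 200 300 -159.7 / 485.5 290.5 200 -159.7"
```

```text
t 1.35 tcp [477.1 -99.8 349.5] rpy [-9.0000e+01 -2.0000e-02 -1.5974e+02] F [ 0.3 -0.5 -0.3] open 91.9
[500.0, -50.0, 350.0, -159.7] [-38.7  -0.5 -38.8] [ 0.   -0.04  0.02]
[500.0, 200.0, 300.0, -159.7] [-125.3   49.5 -273.3] [ 0.   -0.04  0.02]
[485.5, 290.5, 200.0, -159.7] [-143.1  149.5 -363.2] [ 0.   -0.04  0.02]
```

>>> apply_moves:
  plan:
    - [-0.03,0.005,-0.05,0,0,0,-1]
    - [-0.055,0.015,-0.105,0,0,0,-1]
    - [-0.08,0.03,-0.16,0,0,0,-1]
    - [-0.105,0.045,-0.215,0,0,0,-1]
    - [-0.125,0.06,-0.27,0,0,0,-1]

```text
time: 1.98
tool_pos: [0.5001, 0.1968, 0.2888]
tool_rot: [-1.571, -0.001, -2.788]
contact_force: [1.4, 0.1, 0.3]
opening: 0.0919
```

>>> apply_moves:
  plan:
    - [-0.01,0.02,-0.04,0,0,0,-1]
    - [-0.016,0.05,-0.08,0,0,0,-1]
    - [-0.018,0.09,-0.09,0,0,0,-1]
    - [-0.018,0.09,-0.09,0,0,0,-1]
    - [-0.018,0.09,-0.09,0,0,0,-1]

```text
time: 2.6
tool_pos: [0.4868, 0.2852, 0.2009]
tool_rot: [-1.571, 0.001, -2.788]
contact_force: [0.1, -0.4, 1.2]
opening: 0.0917
```

```bash
python3 go.py "485.5 290.5 110 -159.7/485.5 290.5 25 -159.7"; python3 - <<'E'
from h import *
a=cams.read_camera("top"); b=cams.read_camera("scene"); cv2.imwrite("pics/t1.png",a)
cv2.imwrite("pics/s1.png",b)
cv2.imwrite("pics/m1.png",np.hstack([cv2.resize(a[180:420,150:350],(400,480)),cv2.resize(b[150:400,150:350],(384,480))]))
E
```

```text
t 2.6 tcp [486.8 285.2 200.9] rpy [-8.9990e+01  8.0000e-02 -1.5976e+02] F [ 0.1 -0.4  1.2] open 91.7
[485.5, 290.5, 110.0, -159.7] [-0.4 90.9 -5.5] [-0.01 -0.06 -0.08]
[485.5, 290.5, 25.0, -159.7] [ -0.3 175.9  -5.5] [-0.01 -0.06 -0.08]
```

View pics/m1.png

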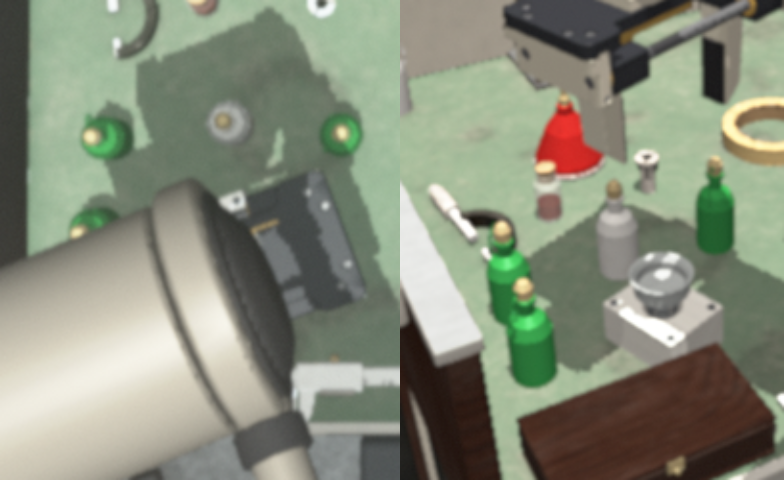

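Fingers hang over the block, clear of the green bottles. Descending.

>>> apply_moves:
  plan:
    - [0,0.03,-0.0055,0,0,0,-1]
    - [0,0.06,-0.0055,0,0,0,-1]
    - [0,0.091,-0.0055,0,0,0,-1]
    - [0,0.091,-0.0055,0,0,0,-1]
    - [0,0.091,-0.0055,0,0,0,-1]

```text
time: 3.32
tool_pos: [0.4854, 0.2907, 0.1106]
tool_rot: [-1.571, 0.003, -2.789]
contact_force: [0.0, 0.2, 0.2]
opening: 0.0918
```

```bash
python3 go.py "485.5 290.5 25 -159.7"; python3 - <<'E'
from h import *
a=cams.read_camera("top"); b=cams.read_camera("scene")
cv2.imwrite("pics/m2.png",np.hstack([cv2.resize(a[200:360,170:330],(480,480)),cv2.resize(b[200:360,190:290],(300,480))]))
E
```

```text
t 3.33 tcp [485.4 290.7 110.6] rpy [ -90.      0.17 -159.77] F [0.  0.2 0.2] open 91.8
[485.5, 290.5, 25.0, -159.7] [ 0.3 85.6  0.3] [ 0.   -0.07 -0.17]
```

View pics/m2.png

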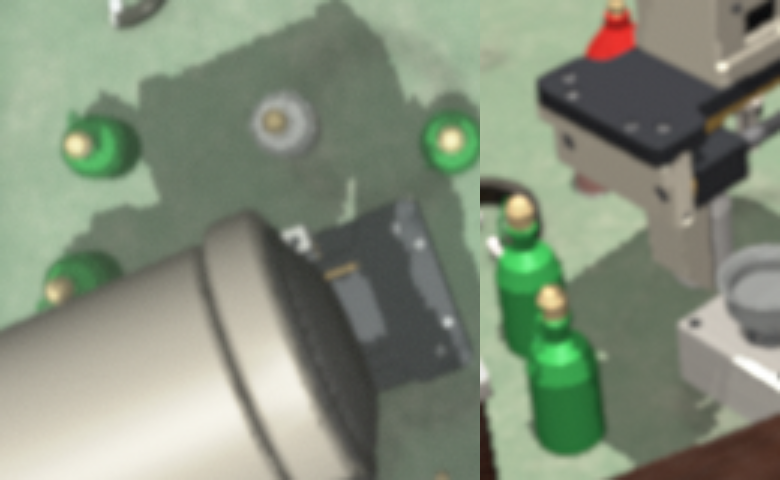

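>>> apply_moves:
  plan:
    - [0,0.02,0,0,0,0,-1]
    - [0,0.04,0,0,0,0,-1]
    - [0,0.06,0,0,0,0,-1]
    - [0,0.075,0,0,0,0,-1]
    - [0,0.0855,0,0,0,0,-1]

```text
time: 4.05
tool_pos: [0.4845, 0.2908, 0.0231]
tool_rot: [-1.571, 0.001, -2.788]
contact_force: [-0.4, 0.2, 0.4]
opening: 0.0922
```

>>> apply_moves:
  plan:
    - [0,0,0,0,0,0,-1]
    - [0,0,0,0,0,0,1]
    - [0,0,0,0,0,0,1]
    - [0,0,0,0,0,0,1]
    - [0,0,0,0,0,0,1]
  squeeze: 25

```text
time: 4.68
tool_pos: [0.4845, 0.2904, 0.0235]
tool_rot: [-1.57, 0.0, -2.788]
contact_force: [2.1, -2.7, 1.3]
opening: 0.0561
```

```bash
python3 go.py "485.5 290.5 85 -159.7/0 0 0 -183.2"
```

```text
t 4.67 tcp [484.5 290.4  23.5] rpy [-8.9960e+01  3.0000e-02 -1.5973e+02] F [ 2.1 -2.7  1.3] open 56.1
[485.5, 290.5, 85.0, -159.7] [ -1.  -61.5   0.3] [-0.04 -0.03 -0.03]
[0.0, 0.0, 0.0, -183.2] [555.1  23.3 104.5] [-0.03 23.47 -0.03]
```

>>> apply_moves:
  plan:
    - [0,-0.015,0,0,0,0,1]
    - [0,-0.035,0,0,0,0,1]
    - [0,-0.06,0,0,0,0,1]
    - [0,-0.06,0,0,0,0,1]
    - [0,-0.06,0,0,0,0,1]

```text
time: 5.3
tool_pos: [0.4836, 0.2905, 0.0825]
tool_rot: [-1.571, -0.001, -2.788]
contact_force: [-0.6, 0.1, -4.3]
opening: 0.0557
```

```bash
python3 go.py "483 101.5 85 -183.2"; python3 - <<'E'
from h import *
cv2.imwrite("pics/t3.png",cams.read_camera("top"));cv2.imwrite("pics/s3.png",cams.read_camera("scene"))
E
```

```text
t 5.3 tcp [483.6 290.5  82.5] rpy [-9.0000e+01 -8.0000e-02 -1.5974e+02] F [-0.6  0.1 -4.3] open 55.7
[483.0, 101.5, 85.0, -183.2] [ 66.   -2.4 177.1] [-2.000e-02  2.346e+01  7.000e-02]
```

>>> apply_moves:
  plan:
    - [0.01,-0.002,0.03,0,4,0,1]
    - [0.025,-0.002,0.07,0,10,0,1]
    - [0.042,-0.002,0.115,0,16,0,1]
    - [0.057,-0.002,0.155,0,21,0,1]
    - [0.066,-0.002,0.177,0,23.5,0,1]

```text
time: 6.02
tool_pos: [0.4829, 0.0998, 0.0844]
tool_rot: [-1.57, -0.002, 3.081]
contact_force: [0.1, -0.7, -3.8]
opening: 0.0562
```

>>> apply_moves:
  plan:
    - [0,0,0,0,0,0,1]
    - [0,0,0,0,0,0,1]
    - [0,0.01,0,0,0,0,1]
    - [0,0.02,0,0,0,0,1]
    - [0,0.02,0,0,0,0,1]

```text
time: 6.65
tool_pos: [0.4826, 0.1021, 0.0639]
tool_rot: [-1.57, -0.003, 3.086]
contact_force: [-0.3, -0.2, -4.1]
opening: 0.0559
```

```bash
python3 go.py "483 101.5 65 -183.2"; python3 - <<'E'
from h import *
a=cams.read_camera("top"); b=cams.read_camera("scene");cv2.imwrite("pics/t4.png",a);cv2.imwrite("pics/s4.png",b)
cv2.imwrite("pics/m4.png",cv2.resize(b[170:340,310:480],(600,600),interpolation=cv2.INTER_CUBIC))
E
```

```text
t 6.65 tcp [482.6 102.1  63.9] rpy [-8.9980e+01 -1.5000e-01  1.7681e+02] F [-0.3 -0.2 -4.1] open 55.9
[483.0, 101.5, 65.0, -183.2] [-0.4 -1.1  0.6] [-0.02  0.01  0.15]
```

View pics/m4.png

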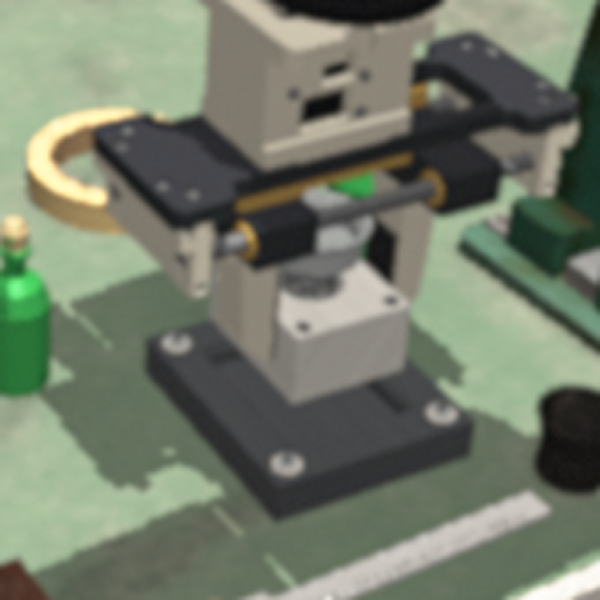

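```bash
python3 - <<'E'
from h import *
f=170/600
def P(u,v,z): return onz("scene",310+u*f,170+v*f,z)*1000
A=P(294,402,.0404);B=P(408,365,.0404); C=P(408,295,.0744)
print("block corners",A.round(1),B.round(1),"top right",C.round(1))
a=np.radians(-3.2);R=np.array([[np.cos(a),-np.sin(a)],[np.sin(a),np.cos(a)]])
print("centre est", (A[:2]-R@[-35,28]).round(1),(B[:2]-R@[-35,-28]).round(1))
for u,v in((177,343),(287,463),(441,411)): print("screw",P(u,v,.022).round(1))
E
```

```text
block corners [458.7 128.8  40.4] [455.7  70.5  40.4] top right [461.1  70.7  74.4]
centre est [492.1  98.9] [492.2  96.5]
screw [538.7 135.5  22. ]
screw [444.7 140.8  22. ]
screw [440.7  61.8  22. ]
```

The block hangs over the pocket, square to it. In the scene view its centre is about 2 mm too far in +x against the screw heads. Correcting and lowering to just inside the mouth.

>>> apply_moves:
  plan:
    - [0.0017,0.006,0,0,0,0,1]
    - [0.0017,0.012,0,0,0,0,1]
    - [0.0017,0.018,0,0,0,0,1]
    - [0.0017,0.021,0,0,0,0,1]
    - [0.0017,0.023,0,0,0,0,1]

```text
time: 7.38
tool_pos: [0.4819, 0.1018, 0.0431]
tool_rot: [-1.571, -0.0, 3.085]
contact_force: [-6.8, -1.8, 18.6]
opening: 0.0558
```

```bash
python3 go.py; python3 - <<'E'
from h import *
b=cams.read_camera("scene");cv2.imwrite("pics/s5.png",b)
cv2.imwrite("pics/m5.png",cv2.resize(b[220:320,350:450],(600,600),interpolation=cv2.INTER_CUBIC))
E
```

```text
t 7.38 tcp [481.9 101.8  43.1] rpy [-89.99  -0.   176.77] F [-6.8 -1.8 18.6] open 55.8
```

View pics/m5.png

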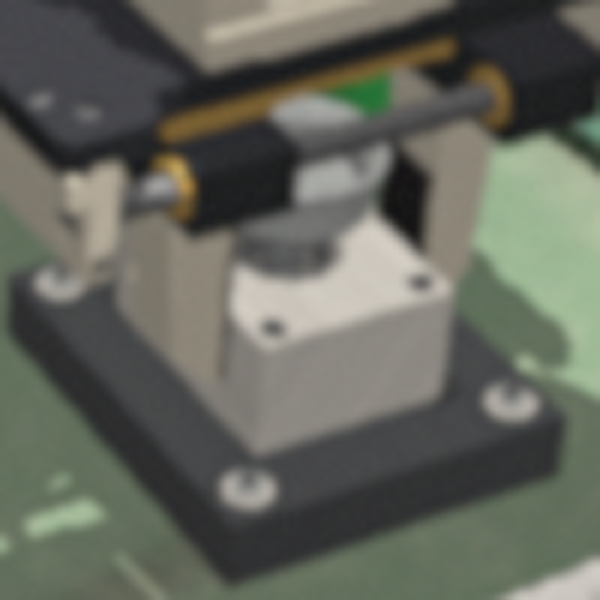

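```bash
python3 - <<'E'
from h import *
f=1/6
def P(u,v,z): return onz("scene",350+u*f,220+v*f,z)*1000
a=np.radians(-3.2);R=np.array([[np.cos(a),-np.sin(a)],[np.sin(a),np.cos(a)]])
S=np.array([P(u,v,.022)[:2] for u,v in((60,282),(247,490),(512,402))])
F=np.mean([S[0]-R@[47.4,39.5],S[1]-R@[-47.4,39.5],S[2]-R@[-47.4,-39.5]],0); print("fixture by scene",F.round(1))
for z in(.0196,.017):
  A=P(258,455,z);B=P(445,405,z); print(z,((A[:2]-R@[-35,28]-F)@R).round(1),((B[:2]-R@[-35,-28]-F)@R).round(1))
for nm,u,v,s in(("tl",268,345,(-35,28)),("tr",452,290,(-35,-28))):
  print(nm,((P(u,v,.0536)[:2]-R@s-F)@R).round(1))
E
```

```text
fixture by scene [489.2  99. ]
0.0196 [0.1 0.6] [-3.9  2.6]
0.017 [ 2.7 -1.3] [-1.3  0.4]
tl [ 1.2 -0.1]
tr [0.  1.9]
```

>>> apply_moves:
  plan:
    - [0,-0.002,0,0,0,0,1]
    - [0.001,-0.002,0,0,0,0,1]
    - [0.002,-0.002,0,0,0,0,1]
    - [0.002,0,0,0,0,0,1]
    - [0.002,0,0,0,0,0,1]

```text
time: 8.05
tool_pos: [0.4798, 0.102, 0.0433]
tool_rot: [-1.571, 0.0, 3.085]
contact_force: [-4.6, 0.4, 11.0]
opening: 0.0559
```

```bash
python3 go.py
```

```text
t 8.05 tcp [479.8 102.   43.3] rpy [-9.0000e+01  1.0000e-02  1.7677e+02] F [-4.6  0.4 11. ] open 55.9
```

>>> apply_moves:
  plan:
    - [0,-0.001,0,0,0,0,1]
    - [0.001,-0.001,0,0,0,0,1]
    - [0.002,-0.001,0,0,0,0,1]
    - [0.002,0.001,0,0,0,0,1]
    - [0.002,0.001,0,0,0,0,1]

```text
time: 8.68
tool_pos: [0.4788, 0.102, 0.0431]
tool_rot: [-1.571, 0.003, 3.085]
contact_force: [-2.3, -2.3, 18.3]
opening: 0.0558
```

```bash
python3 go.py; python3 -c "
from h import *
s=robot.observe();print(s['torque'],s['contact_force'])"
```

```text
t 8.68 tcp [478.8 102.   43.1] rpy [-9.0010e+01  1.6000e-01  1.7676e+02] F [-2.3 -2.3 18.3] open 55.8
[-0.07809129  0.6180329  -0.02949132] [-2.31445231 -2.26207575 18.3255665 ]
```

>>> apply_moves:
  plan:
    - [0,-0.005,0,0,0,0,1]
    - [-0.002,-0.007,0.0005,0,0,0,1]
    - [-0.0047,-0.007,0.0014,0,0,0,1]
    - [-0.0047,-0.007,0.0014,0,0,0,1]
    - [-0.0047,-0.007,0.0014,0,0,0,1]

```text
time: 9.3
tool_pos: [0.4822, 0.1004, 0.0479]
tool_rot: [-1.571, -0.001, 3.085]
contact_force: [0.2, -0.4, -3.7]
opening: 0.0561
```

```bash
python3 go.py "483.5 100.6 47 -183.2"; python3 -c "
from h import *
s=robot.observe();print(s['torque'],s['contact_force']);b=cams.read_camera('scene');cv2.imwrite('pics/s6.png',b)
cv2.imwrite('pics/m6.png',cv2.resize(b[240:310,360:450],(792,616)[:2],interpolation=cv2.INTER_CUBIC)[:600])
"
```

```text
t 9.3 tcp [482.2 100.4  47.9] rpy [-8.9990e+01 -5.0000e-02  1.7676e+02] F [ 0.2 -0.4 -3.7] open 56.1
[483.5, 100.6, 47.0, -183.2] [-1.2  0.9 -0.3] [-0.01 -0.04  0.05]
[ 0.02037177  0.04640158 -0.00504451] [ 0.22195335 -0.42542576 -3.69497816]
```

View pics/m6.png

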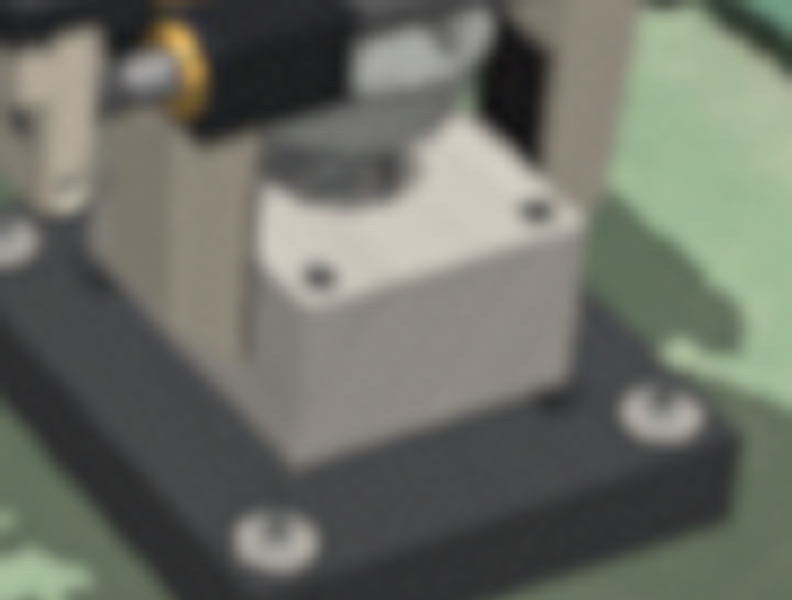

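```bash
python3 - <<'E'
from h import *
f=1/8.8
def P(u,v,z): return onz("scene",360+u*f,240+v*f,z)*1000
def Q(p): u,v=proj("scene",np.array(p)/1000); return np.round([(u-360)/f,(v-240)/f])
a=np.radians(-3.2);R=np.array([[np.cos(a),-np.sin(a)],[np.sin(a),np.cos(a)]])
S=[P(277,541,.0215)[:2],P(661,411,.0215)[:2]]
F=np.mean([S[0]-R@[-47.4,39.5],S[1]-R@[-47.4,-39.5]],0); print("F",F.round(1))
w=lambda x,y,z:Q([*(F+R@[x,y]),z])
print("mouth corners",[w(x,y,20) for x,y in((-39.5,-32.5),(-39.5,32.5),(39.5,32.5))])
print("inner",[w(x,y,17) for x,y in((-36.5,-29.5),(-36.5,29.5))])
print("plate near/right corner",w(-58,50,20),w(-58,-50,20))
for z in(24.4,22): print("block centred bottom",z,w(-35,28,z),w(-35,-28,z),"top",w(-35,28,z+34),w(-35,-28,z+34))
J=np.array([w(-34,-28,24)-w(-35,-28,24),w(-35,-27,24)-w(-35,-28,24)]).T; print("px per mm x,y",J)
E
```

```text
F [489.8  98.4]
mouth corners [array([601., 404.]), array([286., 508.]), array([ 55., 259.])]
inner [array([575., 412.]), array([290., 507.])]
plate near/right corner [256. 602.] [746. 436.]
block centred bottom 24.4 [296. 466.] [567. 377.] top [311. 308.] [588. 221.]
block centred bottom 22 [295. 477.] [566. 388.] top [310. 320.] [586. 232.]
px per mm x,y [[-3. -5.]
 [-3.  1.]]
```

In m6 the block's lower front corners at (298,470) and (570,385) sit within about 1 mm of the centred prediction. I'll nudge +1 mm in x and lower.

>>> apply_moves:
  plan:
    - [-0.001,0.0,0,0,0,0,1]
    - [-0.001,0.003,0,0,0,0,1]
    - [-0.001,0.005,0,0,0,0,1]
    - [-0.001,0.007,0,0,0,0,1]
    - [-0.001,0.008,0,0,0,0,1]

```text
time: 9.98
tool_pos: [0.4834, 0.1003, 0.04]
tool_rot: [-1.571, -0.0, 3.085]
contact_force: [-0.3, -0.9, -4.6]
opening: 0.056
```

```bash
python3 go.py; python3 -c "
from h import *
s=robot.observe();print(s['torque'])"
```

```text
t 9.97 tcp [483.4 100.3  40. ] rpy [-8.9990e+01 -2.0000e-02  1.7676e+02] F [-0.3 -0.9 -4.6] open 56.0
[0.00665183 0.05163144 0.00176268]
```

Free inside the mouth. Lowering to the floor.

>>> apply_moves:
  plan:
    - [0,0.002,0,0,0,0,1]
    - [0,0.004,0,0,0,0,1]
    - [0,0.006,0,0,0,0,1]
    - [0,0.007,0,0,0,0,1]
    - [0,0.007,0,0,0,0,1]

```text
time: 10.6
tool_pos: [0.4834, 0.1004, 0.0335]
tool_rot: [-1.571, -0.0, 3.085]
contact_force: [-3.0, -0.1, 1.3]
opening: 0.0555
```

```bash
python3 go.py; python3 -c "
from h import *
s=robot.observe();print(s['torque'])"
```

```text
t 10.6 tcp [483.4 100.4  33.5] rpy [-89.99  -0.   176.77] F [-3.  -0.1  1.3] open 55.5
[-0.07275669  0.32137209 -0.09192648]
```

>>> apply_moves:
  plan:
    - [0,0,0,0,0,0,-1]
    - [0,0,0,0,0,0,-1]
    - [0,0,0,0,0,0,-1]
    - [0,0,0,0,0,0,-1]
    - [0,0,0,0,0,0,-1]

```text
time: 11.22
tool_pos: [0.4835, 0.1003, 0.0332]
tool_rot: [-1.571, 0.0, 3.085]
contact_force: [-0.1, 0.3, 0.7]
opening: 0.0917
```

```bash
python3 go.py "483.4 100.4 34 -183.2"
```

```text
t 11.22 tcp [483.5 100.3  33.2] rpy [-89.99   0.   176.76] F [-0.1  0.3  0.7] open 91.7
[483.4, 100.4, 34.0, -183.2] [ 0.1 -0.8 -0.1] [-0.01 -0.04 -0.  ]
```

>>> apply_moves:
  plan:
    - [0,-0.02,0,0,0,0,-1]
    - [0,-0.06,0,0,0,0,-1]
    - [0,-0.11,0,0,0,0,-1]
    - [0,-0.16,0,0,0,0,-1]
    - [0,-0.187,0,0,0,0,-1]

```text
time: 11.85
tool_pos: [0.4842, 0.1004, 0.223]
tool_rot: [-1.571, 0.004, 3.085]
contact_force: [0.6, -0.1, -1.1]
opening: 0.0917
```

```bash
python3 go.py "587 286.5 220 -138/587 286.5 220 -228"; python3 - <<'E'
from h import *
print(robot.observe()["qpos"].round(2))
a=cams.read_camera("top"); cv2.imwrite("pics/t7.png",a); b=cams.read_camera("scene"); cv2.imwrite("pics/s7.png",b)
E
```

```text
t 11.85 tcp [484.2 100.4 223. ] rpy [-90.02   0.23 176.76] F [ 0.6 -0.1 -1.1] open 91.7
[587.0, 286.5, 220.0, -138.0] [ -92.1    3.5 -191.6] [ -0.07 -45.24  -0.22]
[587.0, 286.5, 220.0, -228.0] [ -92.1    3.5 -191.6] [ 0.11 44.76 -0.21]
[ 0.05  0.3   1.63 -0.    1.21  1.68]
```

>>> apply_moves:
  plan:
    - [-0.018,0.003,-0.036,0,-9,0,-1]
    - [-0.037,0.003,-0.076,0,-18,0,-1]
    - [-0.056,0.003,-0.117,0,-27,0,-1]
    - [-0.075,0.003,-0.156,0,-36,0,-1]
    - [-0.092,0.003,-0.191,0,-45,0,-1]

```text
time: 12.58
tool_pos: [0.5862, 0.2871, 0.2153]
tool_rot: [-1.572, -0.002, -2.407]
contact_force: [1.2, -0.4, -0.4]
opening: 0.0919
```

```bash
python3 go.py "587 286.5 110 -138"; python3 - <<'E'
from h import *
a=cams.read_camera("top"); cv2.imwrite("pics/t8.png",a); b=cams.read_camera("scene"); cv2.imwrite("pics/s8.png",b)
cv2.imwrite("pics/m8.png",np.hstack([cv2.resize(a[200:350,300:440],(373,400)),cv2.resize(b[170:330,230:400],(425,400))]))
E
```

```text
t 12.57 tcp [586.2 287.1 215.3] rpy [-9.0050e+01 -1.3000e-01 -1.3792e+02] F [ 1.2 -0.4 -0.4] open 91.9
[587.0, 286.5, 110.0, -138.0] [ -0.4 105.3   1.1] [0.05 0.08 0.13]
```

View pics/m8.png

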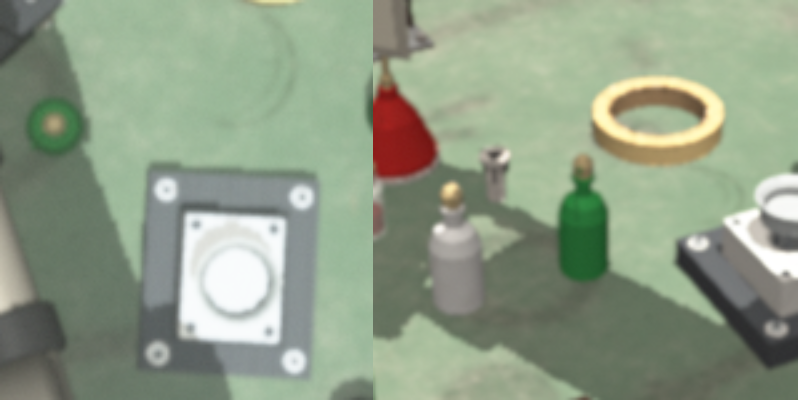

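Block sits square in the pocket; the silver bottle is upright and untouched. Descending on the bottle.

>>> apply_moves:
  plan:
    - [0,0.03,0.001,0,0,0,-1]
    - [0,0.06,0.001,0,0,0,-1]
    - [0,0.09,0.001,0,0,0,-1]
    - [0,0.115,0.001,0,0,0,-1]
    - [0,0.13,0.001,0,0,0,-1]

```text
time: 13.3
tool_pos: [0.5855, 0.284, 0.0848]
tool_rot: [-1.572, -0.004, -2.414]
contact_force: [-0.2, -0.4, 1.2]
opening: 0.092
```

```bash
python3 go.py "587 286.5 36 -138"; cat > ring.py <<'E'
from h import *
im=cv2.imread("pics/t8.png"); hsv=cv2.cvtColor(im,cv2.COLOR_BGR2HSV); S,V=hsv[...,1].astype(int),hsv[...,2].astype(int)
m=np.zeros(S.shape,np.uint8); m[275:335,365:408]=((S<30)&(V>195))[275:335,365:408]
c=max(cv2.findContours(m,0,1)[0],key=cv2.contourArea)
W=np.array([onz("top",u,v,.044)[:2]*1000 for u,v in cv2.convexHull(c)[:,0]]); print("block seated",cv2.minAreaRect(W.astype(np.float32)))
g=cv2.cvtColor(im,cv2.COLOR_BGR2GRAY)[270:340,360:412]
g=cv2.resize(g,None,fx=6,fy=6,interpolation=cv2.INTER_CUBIC)
C=cv2.HoughCircles(cv2.GaussianBlur(g,(0,0),3),cv2.HOUGH_GRADIENT,1,20,param1=60,param2=25,minRadius=60,maxRadius=110)
for u,v,r in ([] if C is None else C[0][:4]): U,Vv=360+u/6-.4,270+v/6-.4; print("circle",round(U,1),round(Vv,1),round(r/6,1),"rim@75",onz("top",U,Vv,.075)[:2].round(4),"@68",onz("top",U,Vv,.068)[:2].round(4))
E
python3 ring.py
```

```text
t 13.3 tcp [585.5 284.   84.8] rpy [ -90.06   -0.2  -138.33] F [-0.2 -0.4  1.2] open 92.0
[587.0, 286.5, 36.0, -138.0] [-2.9 48.8 -0.8] [ 0.07 -0.33  0.2 ]
block seated ((491.9767761230469, 101.66813659667969), (57.1865119934082, 71.26055145263672), 86.76392364501953)
```

>>> apply_moves:
  plan:
    - [-0.002,0.012,-0.001,0,0,0,-1]
    - [-0.003,0.024,-0.001,0,0,0,-1]
    - [-0.003,0.036,-0.001,0,0,0,-1]
    - [-0.003,0.046,-0.001,0,0,0,-1]
    - [-0.003,0.049,-0.001,0,0,0,-1]

```text
time: 13.92
tool_pos: [0.588, 0.2877, 0.0373]
tool_rot: [-1.571, -0.001, -2.413]
contact_force: [-0.3, 0.9, -0.1]
opening: 0.0921
```

```bash
python3 go.py "587 286.5 36 -138"; python3 - <<'E'
from h import *
b=cams.read_camera("scene"); cv2.imwrite("pics/s9.png",b)
E
```

```text
t 13.93 tcp [588.  287.7  37.3] rpy [-9.0020e+01 -6.0000e-02 -1.3824e+02] F [-0.3  0.9 -0.1] open 92.1
[587.0, 286.5, 36.0, -138.0] [1.6 1.3 0.2] [ 0.02 -0.24  0.06]
```

>>> apply_moves:
  plan:
    - [0.001,0.001,0,0,0,0,-1]
    - [0.001,0.001,0,0,0,0,1]
    - [0.001,0.001,0,0,0,0,1]
    - [0.001,0.001,0,0,0,0,1]
    - [0.001,0.001,0,0,0,0,1]
  squeeze: 35

```text
time: 14.6
tool_pos: [0.5877, 0.2872, 0.0373]
tool_rot: [-1.571, 0.0, -2.413]
contact_force: [-0.2, 0.6, -0.5]
opening: 0.0562
```

>>> apply_moves:
  plan:
    - [0,0,0,0,0,0,1]
    - [0,0,0,0,0,0,1]
    - [0,-0.01,0,0,0,0,1]
    - [0,-0.03,0,0,0,0,1]
    - [0,-0.06,0,0,0,0,1]

```text
time: 15.22
tool_pos: [0.5869, 0.2869, 0.0972]
tool_rot: [-1.572, -0.002, -2.413]
contact_force: [0.3, -0.1, -1.4]
opening: 0.0326
```

```bash
python3 go.py "587 286.5 150 -138/492 100 130 -138"; python3 - <<'E'
from h import *
b=cams.read_camera("scene"); cv2.imwrite("pics/s10.png",b)
cv2.imwrite("pics/m10.png",cv2.resize(b[120:340,200:440],(720,660))[:600])
E
```

```text
t 15.22 tcp [586.9 286.9  97.2] rpy [-9.0050e+01 -1.3000e-01 -1.3824e+02] F [ 0.3 -0.1 -1.4] open 32.6
[587.0, 286.5, 150.0, -138.0] [  0.4 -52.8   0.3] [ 0.05 -0.24  0.13]
[492.0, 100.0, 130.0, -138.0] [195.4 -32.4  76.2] [ 0.05 -0.24  0.13]
```

>>> apply_moves:
  plan:
    - [0,-0.03,0,0,0,0,1]
    - [0,-0.055,0,0,0,0,1]
    - [0.03,-0.055,0.012,0,0,0,1]
    - [0.075,-0.055,0.029,0,0,0,1]
    - [0.115,-0.055,0.045,0,0,0,1]

```text
time: 15.9
tool_pos: [0.5308, 0.1759, 0.152]
tool_rot: [-1.571, -0.0, -2.412]
contact_force: [0.6, -0.4, -1.1]
opening: 0.0325
```

```bash
python3 go.py "492 100 152 -138/492 100 130 -138"
```

```text
t 15.9 tcp [530.8 175.9 152. ] rpy [-8.9990e+01 -1.0000e-02 -1.3821e+02] F [ 0.6 -0.4 -1.1] open 32.5
[492.0, 100.0, 152.0, -138.0] [79.5  0.  30.7] [-0.01 -0.21  0.01]
[492.0, 100.0, 130.0, -138.0] [79.5 22.  30.7] [-0.01 -0.21  0.01]
```

>>> apply_moves:
  plan:
    - [0.03,0,0.012,0,0,0,1]
    - [0.06,0,0.023,0,0,0,1]
    - [0.079,0,0.031,0,0,0,1]
    - [0.079,0.012,0.031,0,0,0,1]
    - [0.079,0.022,0.031,0,0,0,1]

```text
time: 16.52
tool_pos: [0.4938, 0.1017, 0.1294]
tool_rot: [-1.571, 0.0, -2.413]
contact_force: [0.1, 0.7, -1.3]
opening: 0.0323
```

```bash
python3 go.py "492 100 130 -138/492 100 117 -138"; python3 - <<'E'
from h import *
b=cams.read_camera("scene"); cv2.imwrite("pics/s11.png",b); a=cams.read_camera("top"); cv2.imwrite("pics/t11.png",a)
cv2.imwrite("pics/m11.png",cv2.resize(b[190:310,330:450],(600,600),interpolation=cv2.INTER_CUBIC))
E
```

```text
t 16.52 tcp [493.8 101.7 129.4] rpy [-9.0010e+01  1.0000e-02 -1.3824e+02] F [ 0.1  0.7 -1.3] open 32.3
[492.0, 100.0, 130.0, -138.0] [ 2.5 -0.6  0.1] [ 0.01 -0.24 -0.01]
[492.0, 100.0, 117.0, -138.0] [ 2.5 12.4  0.1] [ 0.01 -0.24 -0.01]
```

View pics/m11.png

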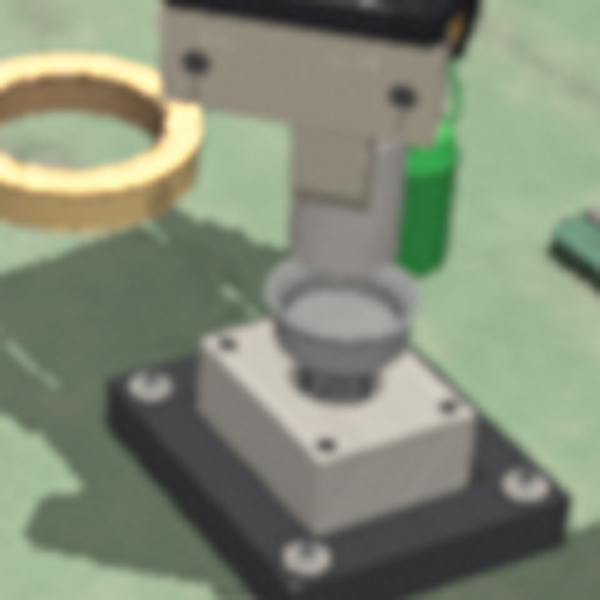

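```bash
python3 - <<'E'
from h import *
def Q(p): u,v=proj("scene",np.array(p)/1000); return np.round([(u-330)*5,(v-190)*5],1)
b=cv2.imread("pics/s11.png"); g=cv2.cvtColor(b,cv2.COLOR_BGR2GRAY).astype(int)
for v in(232,236,240): print(v,g[v,380:420])
print("rim centre@75",(onz("scene",330+342/5,190+300/5,.075)*1000).round(1), "block top corners", [(onz("scene",330+u/5,190+v/5,.044)*1000).round(1)[:2] for u,v in((320,462),(475,412),(200,338))])
print("pred bottle axis at TCP z92/115",Q([493.8,101.7,92]),Q([493.8,101.7,115]),"ring rim pred if (492,100)",Q([492,100,75]), "foot bottom front", Q([493.8-12,101.7+11,92]))
E
```

```text
232 [175 174 176 176 177 176 173 156 134 123 128 131 133 134 135 134 135 134
 133 132 128 125 125 129 134 137 135 132 128 117 103  90  85  85  86  87
  86  85  83  99]
236 [173 176 176 177 177 176 171 149 127 122 128 132 135 137 139 139 141 141
 140 141 140 140 141 140 139 135 133 130 123 109  93  86  86  87  87  86
  86  83  87 111]
240 [105 106 105 105 110 115 117 116 122 128 131 133 134 138 139 140 140 141
 141 140 141 139 138 136 135 131 130 126 116 104  89  85  86  86  86  86
  84  82  97 132]
rim centre@75 [488.1 101.4  75. ] block top corners [array([457.5, 128.7]), array([454.6,  73. ]), array([528. , 124.8])]
pred bottle axis at TCP z92/115 [334.4 244.7] [340.3 180.5] ring rim pred if (492,100) [338.2 292.4] foot bottom front [328.  274.3]
```

Bottle hangs just above and slightly behind the ring (rim centre about (342,300), bottle axis about x=341). Centring and lowering into the cup.

>>> apply_moves:
  plan:
    - [0.0024,0,0,0,0,0,1]
    - [0.0024,0.006,0,0,0,0,1]
    - [0.0024,0.014,0,0,0,0,1]
    - [0.0024,0.022,0,0,0,0,1]
    - [0.0024,0.026,0,0,0,0,1]

```text
time: 17.25
tool_pos: [0.4917, 0.0997, 0.1036]
tool_rot: [-1.571, -0.0, -2.413]
contact_force: [0.0, 0.3, -1.7]
opening: 0.033
```

```bash
python3 go.py "492 100.2 100 -138"; python3 -c "
from h import *
print(robot.observe()['torque'])"
```

```text
t 17.25 tcp [491.7  99.7 103.6] rpy [-9.0010e+01 -1.0000e-02 -1.3824e+02] F [ 0.   0.3 -1.7] open 33.0
[492.0, 100.2, 100.0, -138.0] [-0.5  3.6 -0.2] [ 0.01 -0.24  0.01]
[ 0.04815631 -0.12844314  0.0211183 ]
```

>>> apply_moves:
  plan:
    - [0,0.0015,0,0,0,0,1]
    - [0,0.003,0,0,0,0,1]
    - [0,0.0045,0,0,0,0,1]
    - [0,0.006,0,0,0,0,1]
    - [0,0.007,0,0,0,0,1]
  squeeze: 45

```text
time: 17.88
tool_pos: [0.4918, 0.0997, 0.0974]
tool_rot: [-1.57, 0.0, -2.413]
contact_force: [-1.7, 0.4, 4.1]
opening: 0.0324
```

```bash
python3 go.py "492 100.2 85 -138"; python3 -c "
from h import *
print(robot.observe()['torque'])"
```

```text
t 17.88 tcp [491.8  99.7  97.4] rpy [-8.9980e+01  1.0000e-02 -1.3824e+02] F [-1.7  0.4  4.1] open 32.4
[492.0, 100.2, 85.0, -138.0] [-0.5 12.4 -0.3] [-0.02 -0.24 -0.01]
[-0.02542042  0.23437491 -0.04969549]
```

>>> apply_moves:
  plan:
    - [0,0.003,0,0,0,0,1]
    - [0,0.006,0,0,0,0,1]
    - [0,0.009,0,0,0,0,1]
    - [0,0.011,0,0,0,0,1]
    - [0,0.012,0,0,0,0,1]

```text
time: 18.5
tool_pos: [0.492, 0.0998, 0.0866]
tool_rot: [-1.57, 0.001, -2.413]
contact_force: [-6.8, -0.3, 24.4]
opening: 0.0323
```

```bash
python3 go.py "492 100.2 84 -138"; python3 -c "
from h import *
print(robot.observe()['torque'])"
```

```text
t 18.5 tcp [492.   99.8  86.6] rpy [-8.9960e+01  5.0000e-02 -1.3823e+02] F [-6.8 -0.3 24.4] open 32.3
[492.0, 100.2, 84.0, -138.0] [-0.3  2.6 -0.3] [-0.04 -0.23 -0.05]
[-0.07291669  1.44644787 -0.04594531]
```

>>> apply_moves:
  plan:
    - [0,0,0,0,0,0,1]
    - [0,0,0,0,0,0,1]
    - [0,0,0,0,0,0,1]
    - [0,0,0,0,0,0,1]
    - [0,0,0,0,0,0,1]

```text
time: 19.12
tool_pos: [0.492, 0.0998, 0.0867]
tool_rot: [-1.57, 0.001, -2.413]
contact_force: [-5.7, -0.2, 17.7]
opening: 0.0324
```

```bash
python3 go.py; python3 - <<'E'
from h import *
b=cams.read_camera("scene"); cv2.imwrite("pics/s12.png",b)
cv2.imwrite("pics/m12.png",cv2.resize(b[190:310,330:450],(600,600),interpolation=cv2.INTER_CUBIC))
E
```

```text
t 19.12 tcp [492.   99.8  86.7] rpy [-8.9950e+01  5.0000e-02 -1.3823e+02] F [-5.7 -0.2 17.7] open 32.4
```

View pics/m12.png

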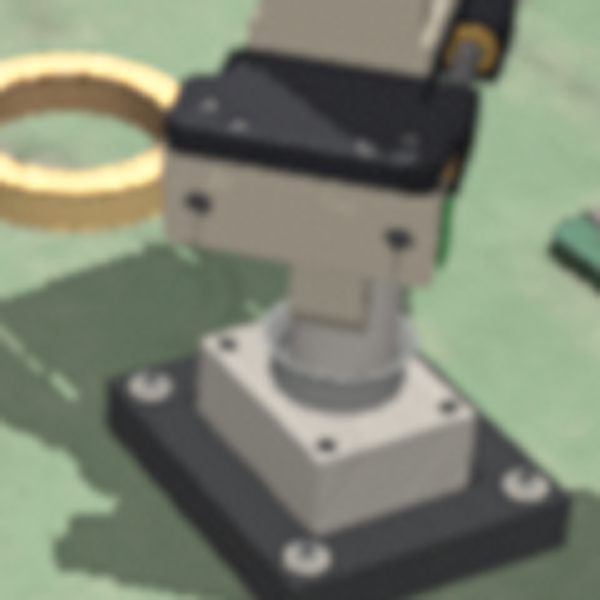

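The ring is down on the block with the bottle upright in it and the block still seated. I'll check that the push is steady.

>>> apply_moves:
  plan:
    - [0,0.0005,0,0,0,0,1]
    - [0,0.001,0,0,0,0,1]
    - [0,0.001,0,0,0,0,1]
    - [0,0.001,0,0,0,0,1]
    - [0,0.001,0,0,0,0,1]
  squeeze: 55

```text
time: 19.8
tool_pos: [0.492, 0.0998, 0.0866]
tool_rot: [-1.569, 0.001, -2.412]
contact_force: [-7.5, 0.2, 27.5]
opening: 0.0324
```

>>> apply_moves:
  plan:
    - [0,0,0,0,0,0,1]
    - [0,0,0,0,0,0,1]
    - [0,0,0,0,0,0,1]
    - [0,0,0,0,0,0,1]
    - [0,0,0,0,0,0,1]

```text
time: 20.42
tool_pos: [0.492, 0.0998, 0.0866]
tool_rot: [-1.57, 0.001, -2.412]
contact_force: [-8.2, -0.4, 27.0]
opening: 0.0327
```

```bash
python3 - <<'E'
from h import *
b=cams.read_camera("scene"); a=cv2.imread("pics/scene0.png")
print("vial diff", np.abs(b[230:265,218:236].astype(int)-a[230:265,218:236]).mean())
s=robot.observe(); print(s["time"],s["tool_pos"],s["contact_force"],s["opening"])
robot.hand_in()
E
```

```text
vial diff 0.6793650793650794
20.475 [0.49202075 0.09978135 0.08659273] [-7.17310913 -0.40168033 26.90179278] 0.03242352077535112
the job is handed in; nothing more can be done
```

I seated the cradle block in the pocket and let go of it. I then stood the silver bottle in the ring and pressed it down, and handed in at about 20.5 s still gripping and pressing it. The hand-in gives no verdict, so success is not confirmed beyond the checks below.

- **Block:** The first tries at the pocket caught on its mouth, with up to about 19 N. I recentred it and it then went down freely to the expected height. After release, the top camera showed it within about 1 mm of the fixture centre and square to it, both turned −3.2°.
- **Bottle:** The last pictures show the ring down on the block, with the bottle upright in it. It is held at an opening of 32.4 mm with a 55 N grip. The push held steady at about 27 N over the last two moves.
- **Vial:** Its patch of the picture is unchanged from the start.
- **Disagreements:**
  - The two cameras differed by 2–3 mm.
  - The push had fallen from 24 to 18 N during one hold, before I tightened the grip and pressed 1 mm further.
  - A sideways reading of about −7 N remains under the push. I put it down to the arm, but did not prove it.
  - The tool stopped about 1 mm higher than I calculated for the stop, so ring travel is judged from the push force and the picture.

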